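# Unhook a bent-foot bicycle U-lock and bin its two halves

## Task

The U-lock on the worktop is unlocked but still together, because the bent foot of its shackle is hooked inside the crossbar. Leaving the crossbar down on the worktop, twist the shackle so that its straight leg swings out of the yellow keyed end and the bent foot comes out of its slot, and lift it off. Then lay the shackle flat in the red tray and the crossbar flat in the blue tray, each the same way up as now, without dropping them or disturbing the oil bottle and the hex key.

Things in the scene. Friction and masses are not known exactly. Their poses are not given: they have to be found in the camera images.
- crossbar: U-lock crossbar, 0.5 kg, loose on the worktop, held by its weight alone: dark metal bar of 36 mm (its x) by 135 mm (its y) by 24 mm high, yellow cap at the keyed end (-y), black cap at the plain end (+y). Origin: centre of its underside; z up; +x points to the shackle. Its +x face (x = 18 mm) has two openings, 3.5 to 20.5 mm above its underside, for the shackle's legs.
- leg_hole (a point): Mouth of the crossbar's hole for the straight leg, near the yellow end, on the +x face at crossbar y = -40 mm, 12 mm high. The hole is 22 mm wide (crossbar y = -51 to -29 mm) and 22 mm deep; the leg is 16 mm in at the start.
- foot_slot (a point): Mouth of the crossbar's foot slot, near the black end, on the +x face at crossbar y = 35 mm, 12 mm high. The slot spans crossbar y = 20 to 49.5 mm. Behind its 5 mm front wall is a cavity 26 mm deep that runs on outwards, behind the wall, to y = 61 mm: there the foot hooks.
- shackle: U-lock shackle, 0.35 kg, lying flat: a U in a black rubber sleeve 22 mm thick, legs 80 mm apart (centre lines y = +-40 mm). Origin: on the worktop under the middle of the U; z up; +x points to the closed end (outer edge x = 63 mm). Bare 14 mm steel leg ends from x = -28 mm; the straight leg (y = -40) ends at x = -58. At the start its origin is at crossbar x = 60 mm, y = 0, with the same axes.
- bow_top (a point): Point on the shackle at its x = 52 mm, y = 0, on the sleeve's centre line, 11 mm high: middle of the closed end, which is straight for 28 mm along y. A place to grip across the 22 mm sleeve (fingers closing along the shackle's x).
- bent_foot (a point): Corner of the shackle's bent foot, on the bar's centre line: shackle x = -57, y = 40 mm; the foot points to +y, to y = 58 mm. To free it, turn the shackle counterclockwise seen from above: from 15 deg the straight leg is clear; at 30 deg, with this corner moved 10 mm towards the crossbar's middle (crossbar x = 3, y = 30 mm), it draws out straight along crossbar +x. Play 2 to 4 mm.
- red_tray: Red open parts tray, fixed, for the shackle: 150 mm (x) by 190 mm (y), rim 40 mm high, walls 4 mm, inner floor 4 mm above the worktop. Origin: centre of its underside; z up.
- blue_tray: Blue open parts tray, fixed, for the crossbar: 150 mm (x) by 190 mm (y), rim 40 mm high, walls 4 mm, inner floor 4 mm above the worktop. Origin: centre of its underside; z up.
- oil_bottle: Green oil bottle with a red nozzle, standing, 42 mm across, 127 mm high, loose. Origin: centre of its underside. Leave it alone.
- hex_key_long: Black L-shaped hex key, 90 x 60 x 6 mm, lying loose. Origin: middle of its outline, underside. Leave it alone.

How it is judged:
On the way:
1. the shackle is out of the crossbar (its foot more than 50 mm from the slot) while the crossbar lies on the worktop, in neither tray (distance between bent_foot and foot_slot above 0.05 m and height (world z) of crossbar below 0.015 m and angle between crossbar's own z axis and vertical below 0.15 rad and horizontal distance between crossbar and red_tray above 0.085 m and horizontal distance between crossbar and blue_tray above 0.085 m), for 0.2 s.
At the end, for the whole second after the job is handed in: The shackle lies flat on the red tray's floor and the crossbar flat on the blue tray's floor, right way up (tilt under 0.15 rad, underside within 10 mm of the floor), within the walls (shackle origin within 50 mm in tray x, 60 in y; crossbar 55 and 50), released and at rest (x of shackle in the frame of red_tray between -0.05 and 0.05 m and y of shackle in the frame of red_tray between -0.06 and 0.06 m and z of shackle in the frame of red_tray below 0.014 m and angle between each of shackle, crossbar's own z axis and vertical below 0.15 rad and linear speed of each of shackle, crossbar below 0.03 m/s and x of crossbar in the frame of blue_tray between -0.055 and 0.055 m and y of crossbar in the frame of blue_tray between -0.05 and 0.05 m and z of crossbar in the frame of blue_tray below 0.014 m); the robot touches nothing.
It fails at once if the oil bottle is knocked over or moved more than 40 mm (angle between oil_bottle's own z axis and vertical above 0.4 rad or distance of oil_bottle from where it was at the start of the episode above 0.04 m).
It fails at once if the hex key is moved more than 40 mm (distance of hex_key_long from where it was at the start of the episode above 0.04 m).
It fails at once if the shackle or the crossbar is dropped (moves faster than 1.1 m/s below 80 mm, a fall of more than about 60 mm) ((height (world z) of shackle below 0.08 m and linear speed of shackle above 1.1 m/s) or (height (world z) of crossbar below 0.08 m and linear speed of crossbar above 1.1 m/s)).
It also fails if it takes over 64 s, if anything falls off the work surface, if the arm or the gripper's body presses on something with over 40 N, if the wrist force passes 120 N, or if a joint passes its speed limit or range.

## Robot

A 6-joint arm with a two-finger parallel gripper is mounted at the origin on a cart in front of the work surface, level with it; the furniture and walls round the work are solid. World frame = base frame: x ahead of the robot, y to its left, z up, the work surface at z = 0. Lengths are in m, angles in rad, forces in N, time in s.
With the tool pointing down it reaches from about 0.375 to 0.975 m from the base axis. Payload 3.8 kg.
Tool frame: the origin (TCP) lies at the very end of the fingers, on their centre line; the grasp point (between the pads) lies 19 mm behind it; z points along the fingers, y is the line along which they close (so a half turn about z gives the same grasp; the last joint's range is limited). The gripper opens to 85 mm and grips with 20 to 120 N. Pads are 22 mm wide; open, the fingers measure 114 mm over their backs; the gripper's body (76 mm by 85 mm) begins 54 mm behind the grasp point. The pads swing forward as they close: fully open they stand 13 mm farther back than shut.
Start: joints at [1.092, 0.264, 1.604, -0, 1.274, -0.037], TCP at [0.289, 0.61, 0.231] pointing down, gripper open.
Joint ranges: [-2.63, 2.63], [-0.94, 2.18], [0.31, 2.57], [-1.31, 4.45], [0, 2.66], [-2.55, 2.55]. Speed limits (rad/s): [2.57, 2.57, 3.14, 3.14, 3.14, 3.14].

## Interface

Orientations are given as a rotation vector (axis times angle).
In Python, from workcell import bot gives the robot as it stands.
- The arm moves only by the shell command python3 -m creep 'ROWS' [FORCE]. ROWS is JSON, a list of rows, each a list of 5 numbers: the shift along the tool's x, y, z in units of 0.05 m (1.0 is 0.05 m), then the turn about the tool's z in units of 0.1 rad (1.0 is 0.1 rad), then the opening, from 0 (shut) to 1 (fully open). In form: [[tx, ty, tz, spin, hand], ...]. A call has 1 to 20 rows; each row shifts and turns the commanded pose from where the row before left it, along the tool's axes as they then stand; what a row does not reach is not made up. A row lasts 1/8 s, in which the tool goes at most 62.5 mm and 10.7 degrees, less where a joint would pass 70% of its speed; a pose out of reach is approached as far as the arm can. A call with a number of a shift or a turn outside -1 to 1 is refused whole. A call with a gripper value outside its range is refused whole. The fingers move at their own pace and stop on an object; FORCE is the grip in N (left out, the last holds). Time passes only in rows, so rows that do not move let the fingers close. It gives the time, the measured TCP pose, the force, the opening and the grip force at its end, in the units of the state.
- bot.read_state(): the state, without advancing time (a new reading comes with each control period).
- bot.read_camera(name): name is "side" or "top" or "wrist"; returns a dict with "pixels" (420x560x3 uint8, red, green, blue), "vfov" (degrees; the focal length in pixels is half the picture's height over the tangent of half this angle, whatever the lens; pixels are square), "cx", "cy" (the principal point, pixels), "world_to_cam" (4x4, takes a point from world to camera coordinates). Camera axes: x right, y down, z forward; pixel columns grow to the right and rows downward; lengths in m; the calibration is good to about 2 mm. A picture is of the moment at which its call begins. There is no depth.
- bot.finish_job(): hands the job in; it is judged then, once.
Trained networks look in a picture, given as the dict that the camera call returned (one of the last four; its "shot" number tells which), for a name from the list of things; names that differ only in an ending like _2 or _b are one class to them, and where a whole thing is asked for, a point or a joint stands for the part that bears it (a point fixed in the world has none). Each returns a list of dicts, best first, with "score" (0 to 1); they miss things now and then, are a little off and sometimes report something else, mostly with a low value. They report only what shows in the picture. A call takes as long as a camera call.
- bot.look_for(target, picture): "bbox" ([left, top, right, bottom] in pixels, round what is visible of it).
- bot.regions_of(target, picture): "mask" (420x560 bool, what is visible of it) and "bbox" ([left, top, right, bottom] in pixels, round what is visible of it).
The state is a dict: "time": time; "q": joint angles; "joint_vel": joint speeds; "joint_torque": joint torques, N m; "tool_pos": TCP position; "tcp_rot": TCP orientation; "wrist_force": force on the tool from outside, world axes, zero at the start; "torque": the same for the moment, N m; "width": opening from 0.0 (shut) to 1.0 (fully open); "grip_force": force on a finger pad.
Only numpy, scipy, OpenCV 4.12 (cv2) and the standard library are available. Lean on these libraries where they do the work, as an engineer would, in place of code of your own. Each camera call takes 0.05 s, during which the arm holds its last target. There are 200 camera calls.

## Working session

There is one attempt and no reset: what is moved stays moved. The work goes in short steps, Python scripts to look and compute and a shell command to move; the robot and the scene stay as the last step left them, time stands still between calls to the robot, and variables do not carry over. Pictures are saved under pics/ and viewed, at most 10 in all, crops included, and the job is handed in when it is done.

```bash
mkdir -p pics; ls
cat > h.py <<'E'
import numpy as np, cv2, os
from workcell import bot
from scipy.spatial.transform import Rotation as R
def K(p):
    f=p["pixels"].shape[0]/2/np.tan(np.radians(p["vfov"])/2); return f
def ray(p,u,v,z):
    """world point at height z on pixel (u,v)"""
    f=K(p); T=np.array(p["world_to_cam"]); Rm=T[:3,:3]; t=T[:3,3]
    c=-Rm.T@t; d=Rm.T@np.array([(u-p["cx"])/f,(v-p["cy"])/f,1])
    return c+d*(z-c[2])/d[2]
def proj(p,X):
    f=K(p); T=np.array(p["world_to_cam"]); X=np.atleast_2d(X)@T[:3,:3].T+T[:3,3]
    return np.c_[f*X[:,0]/X[:,2]+p["cx"],f*X[:,1]/X[:,2]+p["cy"]]
def save(p,n): cv2.imwrite("pics/"+n,p["pixels"][...,::-1])
E
python3 - <<'E'
from h import *
s=bot.read_state(); print({k:np.round(v,3) for k,v in s.items()})
P={}
for n in ["top","side"]:
    p=bot.read_camera(n); P[n]=p; save(p,n+"0.png")
    T=np.array(p["world_to_cam"]); print(n,p["vfov"],-T[:3,:3].T@T[:3,3])
    for t in ["crossbar","shackle","red_tray","blue_tray","oil_bottle","hex_key_long"]:
        for r in bot.regions_of(t,p)[:2]:
            m=r["mask"].astype(np.uint8); ys,xs=np.nonzero(m)
            rc=cv2.minAreaRect(np.c_[xs,ys].astype(np.float32))
            print(t,round(r["score"],2),np.round(r["bbox"]),len(xs),np.round(ray(p,*rc[0],0.0),3),rc)
cv2.imwrite("pics/both.png",cv2.resize(np.vstack([P["top"]["pixels"],P["side"]["pixels"]])[...,::-1],(400,600)))
E
```

```text
pics
{'time': np.float64(0.0), 'q': array([ 1.092,  0.265,  1.605,  0.   ,  1.274, -0.037]), 'joint_vel': array([-0.   ,  0.   ,  0.   , -0.001,  0.001, -0.   ]), 'joint_torque': array([ 0.0000e+00, -5.1511e+01, -3.6732e+01, -0.0000e+00,  1.3000e-02,
       -0.0000e+00]), 'tool_pos': array([0.288, 0.61 , 0.23 ]), 'tcp_rot': array([-6.880e-01, -3.065e+00,  3.000e-03]), 'wrist_force': array([0.689, 0.409, 0.345]), 'torque': array([ 0.034, -0.004, -0.012]), 'grip_force': np.float64(0.0), 'width': np.float64(0.999)}
top 51.426131173319526 [ 0.23916879 -0.32336898  1.14136963]
crossbar 0.91 [268. 200. 317. 238.] 734 [ 0.426 -0.361  0.   ] ((292.1459655761719, 218.0387725830078), (51.3361930847168, 15.185962677001953), 33.31062698364258)
crossbar 0.42 [366. 222. 400. 232.] 59 [ 0.395 -0.597  0.   ] ((381.9127197265625, 227.96800231933594), (34.04410171508789, 6.938176155090332), 1.6846843957901)
shackle 0.94 [258. 216. 302. 265.] 785 [ 0.366 -0.321  0.   ] ((277.6336975097656, 240.97203063964844), (39.917015075683594, 40.59302520751953), 33.17851257324219)
red_tray 0.79 [244. 122. 323. 189
[... 854 characters left out ...]

crossbar 0.79 [259. 209. 280. 245.] 618 [ 0.436 -0.339  0.   ] ((269.667724609375, 224.98153686523438), (18.416046142578125, 34.946109771728516), 3.179830312728882)
shackle 0.64 [213. 213. 262. 236.] 855 [ 0.378 -0.296  0.   ] ((237.0, 223.5), (25.0, 48.0), 90.0)
red_tray 0.8 [280. 181. 380. 236.] 2971 [ 0.624 -0.314  0.   ] ((328.5179443359375, 205.73712158203125), (51.1494255065918, 95.3472671508789), 80.90972137451172)
oil_bottle 0.63 [343. 190. 366. 252.] 1025 [ 0.623 -0.418  0.   ] ((357.5, 220.5), (63.0, 21.0), 90.0)
hex_key_long 0.71 [315. 265. 357. 298.] 132 [ 0.409 -0.593  0.   ] ((336.2794189453125, 280.86761474609375), (47.676605224609375, 10.118416786193848), 30.963756561279297)
```

View pics/top0.png

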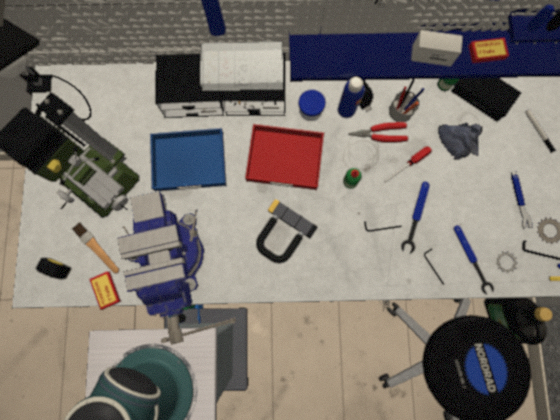

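View pics/side0.png

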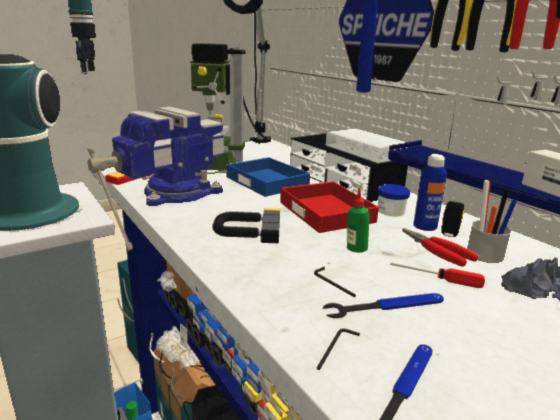

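The top view shows the lock at about (287,232): yellow end at (273,207), bow towards the robot at (268,258). The red tray is at (285,157), blue at (188,160), oil bottle at (352,177), and hex key at (382,228). A vise and mill stand between the arm and the lock, so I'll go over them.

```bash
python3 - <<'E'
from h import *
p=bot.read_camera("side"); c=np.linalg.inv(np.array(p["world_to_cam"]))
def plane(u,v,y):
    a=ray(p,u,v,0.0); C=c[:3,3]; d=a-C; return C+d*(y-C[1])/d[1]
print("mill head top",plane(210,45,.3),"col",plane(240,45,.3),"vise",plane(180,108,-.05),plane(160,110,-.1))
p=bot.read_camera("top")
for n,u,v in [("mill",20,110),("mill2",130,190),("vise",120,235),("vise2",165,195),("vise3",160,310)]: print(n,ray(p,u,v,.1))
E
python3 -m creep '[[0,0,-1,1,1],[0,0,-1,1,1],[0,0,-1,1,1],[0,0,-1,1,1],[0,0,-1,1,1],[0,0,-0.5,1,1],[0,0,0,1,1],[0,0,0,1,1],[0,0,0,1,1],[0,0,0,1,1],[0,0,0,1,1],[0,0,0,1,1],[0,0,0,1,1],[0,0,0,1,1],[0,0,0,1,1],[0,0,0,1,1],[0,0,0,1,1]]'
```

```text
mill head top [0.60778758 0.3        0.34854815] col [0.7182806  0.3        0.34944572] vise [ 0.35672899 -0.05        0.2161368 ] [ 0.28933645 -0.1         0.22356684]
mill [0.70266753 0.3258411  0.1       ]
mill2 [0.48800725 0.0372202  0.1       ]
vise [0.37764185 0.05615904 0.1       ]
vise2 [ 0.47364472 -0.04877843  0.1       ]
vise3 [ 0.2004425  -0.04531689  0.1       ]
time: 2.92
tool_pos: [0.2886, 0.6102, 0.5063]
tcp_rot: [-2.76, -1.501, -0.0]
wrist_force: [-1.3, -0.4, -0.3]
width: 1.0
grip_force: 0.0
```

```bash
python3 -m creep '[[-0.56,0.69,0,0,1],[-0.56,0.69,0,0,1],[-0.56,0.69,0,0,1],[-0.56,0.69,0,0,1],[-0.56,0.69,0,0,1],[-0.56,0.69,0,0,1],[-0.56,0.69,0,0,1],[-0.56,0.69,0,0,1],[-0.56,0.69,0,0,1],[-0.56,0.69,0,0,1],[-0.56,0.69,0,0,1],[-0.56,0.69,0,0,1]]'
python3 -m creep '[[-0.88,0.49,0,0,1],[-0.88,0.49,0,0,1],[-0.88,0.49,0,0,1],[-0.88,0.49,0,0,1],[-0.88,0.49,0,0,1],[-0.88,0.49,0,0,1],[-0.88,0.49,0,0,1],[-0.88,0.49,0,0,1],[0,0,-0.1,0,1],[0,0,0,0,1]]'
python3 - <<'E'
from h import *
p=bot.read_camera("wrist"); save(p,"w0.png")
T=np.array(p["world_to_cam"]); print(p["vfov"],np.linalg.inv(T).round(3)); print(bot.read_state()["q"].round(3),bot.read_state()["tool_pos"])
for t in ["crossbar","shackle","red_tray","blue_tray","bow_top","leg_hole","foot_slot"]:
    for r in bot.look_for(t,p)[:1]: print(t,r["score"],np.round(r["bbox"]))
E
```

```text
time: 4.42
tool_pos: [0.4555, 0.1023, 0.5066]
tcp_rot: [2.757, 1.506, 0.001]
wrist_force: [-0.4, -0.2, 0.5]
width: 0.997
grip_force: 0.0
time: 5.68
tool_pos: [0.43, -0.2981, 0.5119]
tcp_rot: [2.757, 1.505, 0.001]
wrist_force: [0.5, 0.5, 0.5]
width: 1.002
grip_force: 0.0
69.43861743095795 [[ 0.84  -0.519 -0.157  0.471]
 [-0.542 -0.804 -0.243 -0.236]
 [-0.     0.289 -0.957  0.654]
 [ 0.     0.     0.     1.   ]]
[-6.530e-01 -7.000e-02  1.466e+00  1.000e-03  1.745e+00 -8.300e-02] [ 0.43013091 -0.29761555  0.51191413]
crossbar 0.95 [284. 140. 299. 208.]
shackle 0.91 [231. 150. 284. 197.]
red_tray 0.72 [303.  60. 408. 182.]
blue_tray 0.76 [234.   3. 353.  79.]
bow_top 0.68 [232. 148. 282. 199.]
leg_hole 0.65 [282. 144. 301. 207.]
foot_slot 0.98 [280. 144. 301. 207.]
```

View pics/w0.png

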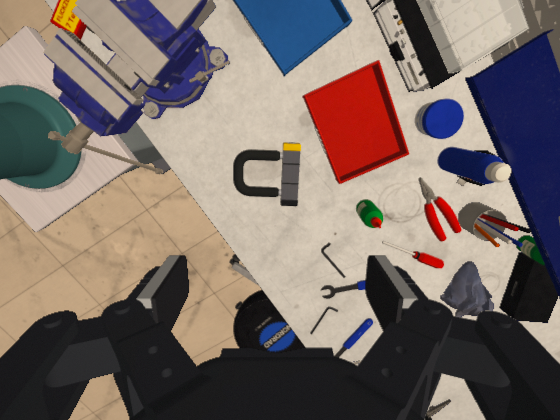

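The wrist view shows the lock at (268,173), with the yellow end at (291,147) and the U on its left, closed end at (236,173). The gripper axes are nearly aligned with it. I'll go lower and fit its pose.

```bash
python3 -m creep '[[-0.4,0,1,0,1],[-0.4,0,1,0,1],[-0.4,0,1,0,1],[-0.4,0,1,0,1],[0,0,0,0,1],[0,0,0,0,1]]'
cat >> h.py <<'E'
from scipy.optimize import minimize
def pose(x,y,a): 
    c,s=np.cos(a),np.sin(a); return lambda P:np.c_[x+c*P[:,0]-s*P[:,1], y+s*P[:,0]+c*P[:,1], P[:,2]]
def box(xs,ys,zs): return np.array([[x,y,z] for x in xs for y in ys for z in zs],float)
def Upoly():
    a=np.linspace(0,np.pi/2,8); r=38  # corner: straight 28 -> y=14, legs y=40 -> radius 26
    r=26; c1=[(26+r*np.sin(t),-14-r*np.cos(t)) for t in a]; c2=[(x,-y) for x,y in c1[::-1]]
    return np.array([(-28,-40)]+c1+c2+[(-28,40)])
def sil(p,what,q,z0=0):
    """silhouette (x4 supersampled shift) of a thing at pose q (m, rad)"""
    m=np.zeros((420,560),np.uint8); f=pose(*q)
    def hull(P):
        h=cv2.convexHull(proj(p,f(P/1000.+[0,0,z0])).astype(np.float32)); cv2.fillConvexPoly(m,np.round(h*16).astype(np.int32),1,shift=4)
    if what=="crossbar": hull(box((-18,18),(-67.5,67.5),(0,24)))
    elif what in("red_tray","blue_tray"): hull(box((-75,75),(-95,95),(0,40)))
    else:
        U=Upoly(); t=np.linspace(0,2*np.pi,12,endpoint=False)
        ring=lambda c,rad:np.vstack([np.c_[c[0]+rad*np.cos(b)*np.cos(t),c[1]+rad*np.cos(b)*np.sin(t),11+rad*np.sin(b)*np.ones(12)] for b in(-1.2,-.6,0,.6,1.2)])
        for a,b in zip(U[:-1],U[1:]): hull(np.vstack([ring(a,11),ring(b,11)]))
        if what=="lone": hull(np.vstack([ring((-22,-40),7),ring((-51,-40),7)])); hull(np.vstack([ring((-22,40),7),ring((-57,40),7)])); hull(np.vstack([ring((-57,40),7),ring((-57,51),7)]))
    return m
def iou(a,b): return (a&b).sum()/max(1,(a|b).sum())
def fit(fun,q0,d=(.015,.015,.15)):
    q0=np.array(q0); best=None
    for k in range(2):
        S=np.vstack([q0]+[q0+np.array(d)*np.eye(3)[i]*(1 if k==0 else -.4) for i in range(3)])
        r=minimize(lambda q:-fun(q),q0,method="Nelder-Mead",options=dict(initial_simplex=S,xatol=1e-4,fatol=1e-5,maxiter=200)); q0=r.x
    return r.x,-r.fun
E
cat > fit1.py <<'E'
from h import *
p=bot.read_camera("wrist"); save(p,"w1.png")
mc=bot.regions_of("crossbar",p)[0]; ms=bot.regions_of("shackle",p)[0]
print(mc["score"],mc["bbox"],ms["score"],ms["bbox"])
C=mc["mask"].astype(np.uint8); S=ms["mask"].astype(np.uint8)
def f(q):
    x,y,a=q; s=(x+.06*np.cos(a),y+.06*np.sin(a),a)
    return iou(sil(p,"crossbar",q),C)+iou(sil(p,"lone",s)&(1-sil(p,"crossbar",q)),S&(1-sil(p,"crossbar",q)))
q,v=fit(f,(.43,-.365,2.56)); print("lock",q,v, "cb only",fit(lambda q:iou(sil(p,"crossbar",q),C),q),"sh only",fit(lambda q:iou(sil(p,"shackle",q),S),(q[0]+.06*np.cos(q[2]),q[1]+.06*np.sin(q[2]),q[2])))
m=p["pixels"].copy()
for w,z in(("crossbar",q),("lone",(q[0]+.06*np.cos(q[2]),q[1]+.06*np.sin(q[2]),q[2]))):
    cs,_=cv2.findContours(sil(p,w,z),0,1); cv2.drawContours(m,cs,-1,(255,0,255),1)
cv2.imwrite("pics/w1o.png",cv2.resize(m[20:300,130:430],None,fx=2,fy=2)[...,::-1])
bt=pose(*q)(np.array([[.112,0,.011]]))[0]; print("bow",bt); st=bot.read_state(); print(st["tool_pos"],R.from_rotvec(st["tcp_rot"]).as_matrix().round(3))
p=bot.read_camera("top")
for t in("red_tray","blue_tray"):
    M=bot.regions_of(t,p)[0]["mask"].astype(np.uint8)
    for g in ((.6,-.34,0),(.6,-.08,0)):
        g=list(g)
        if abs(g[1]-(-.34 if t[0]=="r" else -.08))<.01: print(t,fit(lambda q:iou(sil(p,t,q),M),g))
E
python3 fit1.py
```

```text
time: 6.82
tool_pos: [0.3876, -0.3658, 0.313]
tcp_rot: [2.756, 1.505, 0.001]
wrist_force: [0.7, -0.5, 0.5]
width: 1.002
grip_force: 0.0
0.91 [282.5, 98.0, 310.3, 194.4] 0.82 [212.7, 109.0, 286.7, 180.4]
lock [ 0.42357939 -0.36159573  2.5218678 ] 1.8819057853421954 cb only (array([ 0.42359323, -0.36160713,  2.52419088]), np.float64(0.9468690702087287)) sh only (array([ 0.3753769 , -0.32691766,  2.52106612]), np.float64(0.9374305812661977))
bow [ 0.3324071  -0.29654487  0.011     ]
[ 0.38828831 -0.36626304  0.31447714] [[ 0.54   0.842  0.004]
 [ 0.842 -0.54  -0.004]
 [-0.001  0.005 -1.   ]]
red_tray (array([ 0.59188066, -0.31117358, -0.22451421]), np.float64(0.1647687659772252))
blue_tray (array([ 0.58826338, -0.08632611,  0.06039922]), np.float64(0.9247578283397162))
```

View pics/w1o.png

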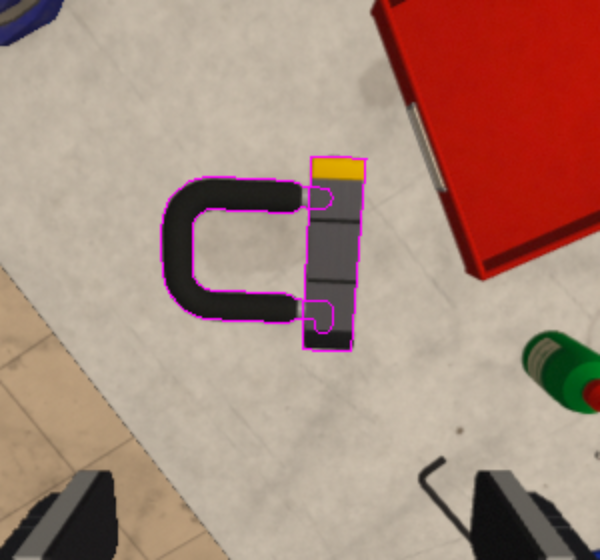

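The overlay matches the picture well (crossbar edges, U, yellow end at top), so the lock pose is (0.4236, -0.3616, 2.522 rad). I'll go to the bow.

```bash
python3 -m creep '[[0.19,-0.56,0.5,0,0.8],[0.19,-0.56,0.5,0,0.8],[0.19,-0.57,0.5,0,0.8],[0,0,0.7,0.5,0.8],[0,0,1,0,0.8],[0,0,1,0,0.8],[0,0,0.7,0,0.8],[0,0,0,0,0.8],[0,0,0,0,0.8]]' 60
cat > goto.py <<'E'
import sys; from h import *
a=list(map(float,sys.argv[1:])); s=bot.read_state(); M=R.from_rotvec(s["tcp_rot"]).as_matrix()
d=M.T@(np.array(a[:3])-s["tool_pos"]); ang=np.arctan2(M[1,1],M[0,1])
print("t",s["time"].round(2),"units",(d/.05).round(3),"yang",ang.round(4),"spin",((ang-a[3])/.1).round(3) if len(a)>3 else "","F",s["wrist_force"].round(1),"q6",s["q"][5].round(2),"tilt",np.degrees(np.arccos(-M[2,2])).round(2))
E
python3 goto.py .3324 -.2965 .003 -.6197
```

```text
time: 8.25
tool_pos: [0.3322, -0.297, 0.0679]
tcp_rot: [2.792, 1.436, 0.001]
wrist_force: [0.9, -0.2, 0.8]
width: 0.805
grip_force: 0.0Traceback (most recent call last):
  File "goto.py", line 4, in <module>
    print("t",s["time"].round(2),"units",(d/.05).round(3),"yang",ang.round(4),"spin",((ang-a[3])/.1).round(3) if len(a)>3 else "","F",s["wrist_force"].round(1),"q6",s["q"][5].round(2),"tilt",np.degrees(np.arccos(-M[2,2])).round(2))
              ^^^^^^^^^^^^^^^
AttributeError: 'float' object has no attribute 'round'
```

```bash
sed -i 's/s\["time"\].round(2)/round(float(s["time"]),2)/' goto.py
python3 -m creep '[[0,0,0.4,0,0.8],[0,0,0.4,0,0.8],[0,0,0.3,0,0.8],[0,0,0.18,0,0.8],[0,0,0,0,0.8],[0,0,0,0,0.8]]' 
python3 -m creep '[[0,0,0,0,0.5],[0,0,0,0,0.3],[0,0,0,0,0],[0,0,0,0,0],[0,0,0,0,0],[0,0,0,0,0],[0,0,0,0,0]]' 70
python3 goto.py .3324 -.2965 .003 -.6197
```

```text
time: 9.0
tool_pos: [0.3316, -0.2965, 0.0029]
tcp_rot: [2.793, 1.436, 0.001]
wrist_force: [-0.9, 0.3, -0.1]
width: 0.797
grip_force: 0.0
time: 9.88
tool_pos: [0.3314, -0.2963, 0.0029]
tcp_rot: [2.793, 1.436, 0.0]
wrist_force: [-0.6, 1.4, 5.5]
width: 0.231
grip_force: 68.4
t 9.88 units [ 0.008  0.019 -0.002] yang -0.6209 spin -0.012 F [-0.6  1.4  5.5] q6 -0.16 tilt 0.04
```

Gripped. Next I'll compute the twist path: the foot corner follows a schedule in the crossbar frame and the bow follows from that.

```bash
cat > path.py <<'E'
from h import *
def rows(th,X,Y,a0=None):
    """tool-frame rows for shackle angle th(deg), corner (X,Y) mm in crossbar frame; tool y = -shackle x"""
    out=[];carry=np.zeros(2);cs=0
    P=[np.array([x,y])+R.from_euler('z',t,degrees=True).as_matrix()[:2,:2]@[109,-40] for t,x,y in zip(th,X,Y)]
    for i in range(1,len(th)):
        d=P[i]-P[i-1]; t=np.radians(th[i-1]); ex=np.array([np.cos(t),np.sin(t)]); ey=np.array([-ex[1],ex[0]])
        u=np.array([d@ey*-1,d@ex*-1])  # tool y=-ex ; tool x = ? sign fixed below
        u=u/50+carry; r=u.round(2); carry=u-r
        s=-np.radians(th[i]-th[i-1])/.1+cs; rs=round(s,2); cs=s-rs
        out.append([r[0],r[1],0,rs,0])
    return out
k=np.linspace(0,30,13); K5=[0,5,10,15,20,25,30]
Y=np.interp(k,K5,[40,39.3,38,36,34,31.8,29.5]); X=np.interp(k,K5,[3,3,3.5,4,4.5,5,5.5])
M=R.from_rotvec(bot.read_state()["tcp_rot"]).as_matrix(); a=2.5219
print("tool x . shackle ex,ey",M[:2,0]@[np.cos(a),np.sin(a)],M[:2,0]@[-np.sin(a),np.cos(a)],"tool y",M[:2,1]@[np.cos(a),np.sin(a)])
r=rows(k,X,Y); print(r[:6]);print(r[6:])
E
python3 path.py
```

```text
tool x . shackle ex,ey -0.0012203976583810823 -0.9999992510895771 tool y -0.9999990631806195
[[np.float64(-0.09), np.float64(-0.03), 0, np.float64(-0.44), 0], [np.float64(-0.09), np.float64(-0.04), 0, np.float64(-0.43), 0], [np.float64(-0.08), np.float64(-0.03), 0, np.float64(-0.44), 0], [np.float64(-0.08), np.float64(-0.04), 0, np.float64(-0.44), 0], [np.float64(-0.08), np.float64(-0.03), 0, np.float64(-0.43), 0], [np.float64(-0.07), np.float64(-0.04), 0, np.float64(-0.44), 0]]
[[np.float64(-0.08), np.float64(-0.03), 0, np.float64(-0.43), 0], [np.float64(-0.07), np.float64(-0.03), 0, np.float64(-0.44), 0], [np.float64(-0.08), np.float64(-0.03), 0, np.float64(-0.44), 0], [np.float64(-0.07), np.float64(-0.03), 0, np.float64(-0.43), 0], [np.float64(-0.07), np.float64(-0.03), 0, np.float64(-0.44), 0], [np.float64(-0.08), np.float64(-0.02), 0, np.float64(-0.44), 0]]
```

```bash
python3 -m creep '[[-0.09,-0.03,0,-0.44,0],[0,0,0,0,0],[-0.09,-0.04,0,-0.43,0],[0,0,0,0,0],[-0.08,-0.03,0,-0.44,0],[0,0,0,0,0],[-0.08,-0.04,0,-0.44,0],[0,0,0,0,0],[-0.08,-0.03,0,-0.43,0],[0,0,0,0,0],[-0.07,-0.04,0,-0.44,0],[0,0,0,0,0],[0,0,0,0,0]]'
cat > fit2.py <<'E'
import sys; from h import *
cam=sys.argv[1]; p=bot.read_camera(cam)
C=bot.regions_of("crossbar",p)[0]; S=bot.regions_of("shackle",p)[0]; print(C["score"],S["score"],C["bbox"],S["bbox"])
C=C["mask"].astype(np.uint8); z0=float(sys.argv[2]) if len(sys.argv)>2 else 0
print("cb",fit(lambda q:iou(sil(p,"crossbar",q),C),(.4236,-.3616,2.5219))); save(p,sys.argv[3] if len(sys.argv)>3 else "x.png")
st=bot.read_state(); print(st["tool_pos"].round(4),st["wrist_force"].round(1),st["torque"].round(2))
E
python3 fit2.py top; python3 fit2.py wrist 0 w2.png
```

```text
time: 11.5
tool_pos: [0.3106, -0.3126, 0.0029]
tcp_rot: [2.582, 1.787, 0.001]
wrist_force: [1.2, 2.2, 5.4]
width: 0.231
grip_force: 68.8
0.64 0.56 [265.5, 198.5, 317.7, 238.7] [294.7, 230.1, 300.3, 248.7]
cb (array([ 0.42446738, -0.36109618,  2.53371872]), np.float64(0.9425287356321839))
[ 0.3106 -0.3126  0.0029] [2.1 1.5 5.8] [ 0.21 -0.22  0.12]
0.58 0.73 [450.7, 133.0, 558.5, 373.6] [252.7, 165.1, 523.6, 351.3]
cb (array([ 0.44250931, -0.33717897,  2.50386816]), np.float64(0.8979073424458691))
[ 0.3106 -0.3127  0.0029] [1.9 1.5 6.4] [ 0.23 -0.31  0.12]
```

View pics/w2.png

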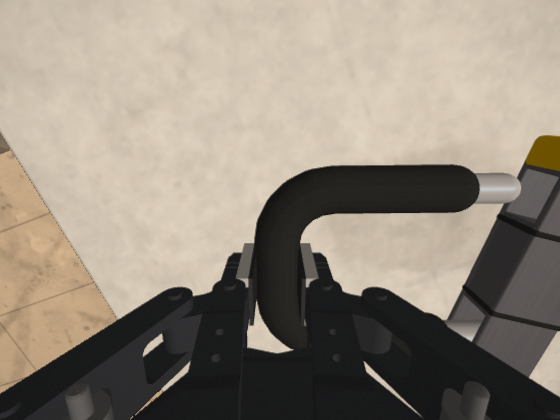

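The wrist view shows the straight leg's tip at (518,187), out beside the yellow end, and the crossbar hasn't moved. I'll go on to 30°.

```bash
python3 -m creep '[[-0.08,-0.03,0,-0.43,0],[0,0,0,0,0],[-0.07,-0.03,0,-0.44,0],[0,0,0,0,0],[-0.08,-0.03,0,-0.44,0],[0,0,0,0,0],[-0.07,-0.03,0,-0.43,0],[0,0,0,0,0],[-0.07,-0.03,0,-0.44,0],[0,0,0,0,0],[-0.08,-0.02,0,-0.44,0],[0,0,0,0,0],[0,0,0,0,0]]'
python3 fit2.py top
python3 - <<'E'
from h import *
s=bot.read_state();M=R.from_rotvec(s["tcp_rot"]).as_matrix();a=2.5219
c=np.array([.4236,-.3616]);e=np.array([[np.cos(a),np.sin(a)],[-np.sin(a),np.cos(a)]])
th=np.arctan2(-M[1,1],-M[0,1])-a; print("theta",np.degrees(th),"corner",e@(s["tool_pos"][:2]-c)*1000-R.from_euler('z',th).as_matrix()[:2,:2]@[109,-40], "draw dir in tool",M.T@np.r_[e[0],0])
E
```

```text
time: 13.42
tool_pos: [0.2965, -0.3315, 0.0029]
tcp_rot: [-2.328, -2.11, -0.001]
wrist_force: [1.0, 3.8, 8.6]
width: 0.225
grip_force: 69.1
0.71 0.54 [266.4, 199.5, 317.8, 240.0] [299.3, 231.2, 300.8, 248.7]
cb (array([ 0.42331755, -0.3615719 ,  2.50731461]), np.float64(0.895910780669145))
[ 0.2965 -0.3315  0.0029] [1.2 3.5 8.5] [ 0.65 -0.25  0.18]
theta 29.89026951324259 corner [ 6.52583609 29.67757364] draw dir in tool [ 4.98340567e-01 -8.66981360e-01  4.53674796e-06]
```

```bash
python3 -m creep '[[0.05,-0.09,0,0,0],[0.05,-0.09,0,0,0],[0.05,-0.08,0,0,0],[0.05,-0.09,0,0,0],[0.05,-0.09,0,0,0],[0.05,-0.08,0,0,0],[0.05,-0.09,0,0,0],[0.05,-0.09,0,0,0],[0,0,0,0,0],[0,0,0,0,0]]'
python3 fit2.py top 0 t3.png; python3 -c "
import cv2;m=cv2.imread('pics/t3.png')[180:300,210:350];cv2.imwrite('pics/t3c.png',cv2.resize(m,None,fx=4,fy=4))"
```

```text
time: 14.82
tool_pos: [0.2632, -0.3089, 0.0029]
tcp_rot: [2.326, 2.11, -0.0]
wrist_force: [1.9, -1.4, 8.7]
width: 0.228
grip_force: 69.6
0.82 0.61 [269.5, 200.0, 316.2, 239.0] [287.3, 235.6, 298.0, 272.1]
cb (array([ 0.42330768, -0.36218763,  2.5165638 ]), np.float64(0.9102091020910209))
[ 0.2632 -0.3089  0.0029] [ 1.  -2.1  7.9] [-0.29 -0.3  -0.06]
```

View pics/t3c.png

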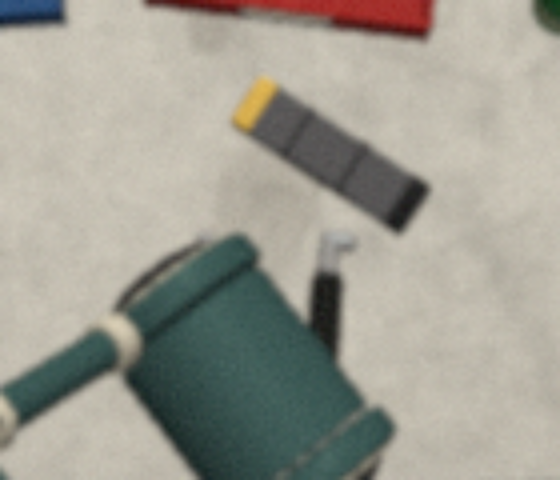

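The top crop shows the foot fully out of the slot at crop (340,240) and the crossbar still in place. I'll lift and measure the trays.

```bash
python3 -m creep '[[0,0,-0.2,0,0],[0,0,-0.4,0,0],[0,0,-0.6,0,0],[0,0,-0.7,0,0],[0,0,-0.7,0,0],[0,0,-0.7,0,0],[0,0,0,0,0],[0,0,0,0,0]]'
cat > trays.py <<'E'
from h import *
p=bot.read_camera("top"); 
for t,g in(("red_tray",(.60,-.34,-.12)),("blue_tray",(.595,-.08,.06))):
    rs=bot.regions_of(t,p); L=[r for r in rs if r["mask"].sum()>2500][:1]
    for r in L:
        M=r["mask"].astype(np.uint8); print(t,r["score"],r["bbox"],[fit(lambda q:iou(sil(p,t,q),M),g) for g in (g,(g[0],g[1],-g[2]))])
E
python3 trays.py; python3 goto.py .5 -.3 .16 0
```

```text
time: 15.98
tool_pos: [0.2617, -0.3066, 0.165]
tcp_rot: [-2.323, -2.108, -0.0]
wrist_force: [-0.1, -0.4, -4.5]
width: 0.229
grip_force: 69.1
red_tray 0.97 [242.8, 123.0, 322.2, 191.7] [(array([ 0.58986241, -0.34502948, -0.14921782]), np.float64(0.9757897163938206)), (array([ 0.58983468, -0.34533392, -0.14719524]), np.float64(0.9755647763946519))]
blue_tray 0.8 [150.8, 128.6, 227.8, 189.1] [(array([ 0.58858238, -0.08637109,  0.04839424]), np.float64(0.9849977608598298)), (array([ 0.58881609, -0.08619917,  0.05307508]), np.float64(0.9849910394265233))]
t 16.12 units [0.597 4.727 0.084] yang -0.097 spin -0.97 F [ 0.5 -0.2 -3.3] q6 -0.83 tilt 0.28
```

```bash
python3 -m creep '[[0,0,0,1,0],[0,0,0,1,0],[0,0,0,1,0],[0,0,0,1,0],[0,0,0,1,0],[0,0,0,1,0],[0,0,0,1,0],[0,0,0,1,0],[0,0,0,1,0],[0,0,0,1,0],[0,0,0,1,0],[0,0,0,1,0],[0,0,0,1,0],[0,0,0,1,0],[0,0,0,1,0],[0,0,0,1,0],[0,0,0,0.22,0]]'
python3 -m creep '[[0.4,-0.1,0,0,0],[0.7,-0.1,0,0,0],[0.8,-0.1,0,0,0],[0.9,-0.1,0,0,0],[0.9,-0.1,0,0,0],[0.9,-0.1,0,0,0],[0.8,-0.1,0,0,0],[0.7,-0.1,0,0,0],[0.4,-0.1,0,0,0],[0.18,-0.05,0,0,0],[0,0,0,0,0],[0,0,0,0,0]]'
python3 goto.py .5989 -.3089 .0085 -1.719
```

```text
time: 18.25
tool_pos: [0.2626, -0.3076, 0.1659]
tcp_rot: [-3.131, 0.233, 0.003]
wrist_force: [0.5, -0.3, -4.0]
width: 0.228
grip_force: 69.1
time: 19.75
tool_pos: [0.5995, -0.3108, 0.1669]
tcp_rot: [-3.133, 0.233, 0.002]
wrist_force: [-0.4, 0.3, -2.1]
width: 0.229
grip_force: 69.0
t 19.75 units [-0.013 -0.035  3.167] yang -1.7191 spin -0.001 F [-0.4  0.3 -2.1] q6 1.2 tilt 0.08
```

```bash
python3 -m creep '[[0,0,0.6,0,0],[0,0,0.7,0,0],[0,0,0.5,0,0],[0,-0.03,0.2,0,0],[0,0,0,0,0],[0,0,0,0,0]]'
python3 - <<'E'
from h import *
a=bot.read_camera("wrist")["pixels"];b=bot.read_camera("side")["pixels"][150:260,200:410]
cv2.imwrite("pics/v4.png",np.hstack([cv2.resize(a,(400,300)),cv2.resize(b,(400,300))])[...,::-1])
E
python3 goto.py .5989 -.3089 .0085 -1.719
```

```text
time: 20.5
tool_pos: [0.6017, -0.31, 0.0691]
tcp_rot: [3.132, -0.233, 0.004]
wrist_force: [-0.7, -0.0, -3.3]
width: 0.226
grip_force: 68.9
t 20.6 units [-0.065 -0.014  1.213] yang -1.719 spin -0.0 F [-0.8  0.1 -3.2] q6 1.21 tilt 0.18
```

View pics/v4.png

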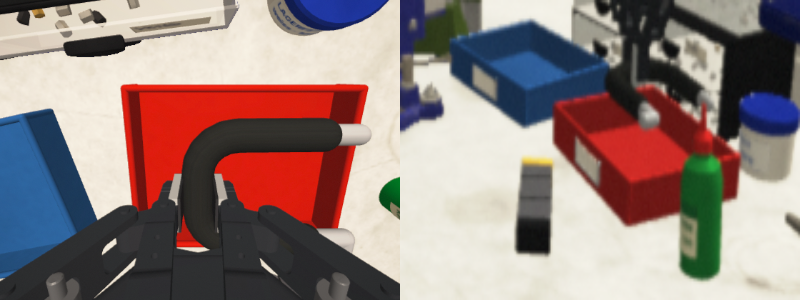

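The shackle hangs level over the red tray. The leg tips seem to overlap the right rim, but that is perspective: they are above it and come out 18 mm inside by calculation. I'll lower it.

```bash
python3 -m creep '[[-0.06,0,0.3,0,0],[0,0,0.4,0,0],[0,0,0.3,0,0],[0,0,0.1,0,0],[0,0,0.05,0,0],[0,0,0.03,0,0],[0,0,0,0,0],[0,0,0,0,0]]'
python3 goto.py .5989 -.3089 .0075 -1.719
```

```text
time: 21.6
tool_pos: [0.5982, -0.3091, 0.0089]
tcp_rot: [3.133, -0.232, 0.001]
wrist_force: [0.9, 1.1, -3.3]
width: 0.224
grip_force: 69.0
t 21.6 units [ 0.014 -0.005  0.028] yang -1.719 spin 0.0 F [ 0.9  1.1 -3.3] q6 1.21 tilt 0.06
```

```bash
python3 -m creep '[[0,0,0.02,0,0],[0,0,0.02,0,0],[0,0,0,0,0],[0,0,0,0,0.3],[0,0,0,0,0.35],[0,0,0,0,0.4],[0,0,0,0,0.45],[0,0,0,0,0.45],[0,0,-0.1,0,0.45],[0,0,-0.3,0,0.45],[0,0,-0.6,0,0.45],[0,0,-1,0,0.45],[0,0,-1,0,0.45],[0,0,-1,0,0.45],[0,0,0,0,0.45]]'
python3 goto.py .4236 -.3616 .18 -.6197
python3 - <<'E'
from h import *
a=bot.read_camera("wrist");save(a,"w5.png"); b=bot.read_camera("top")
S=bot.regions_of("shackle",a)[0];print(S["score"],S["bbox"]); M=S["mask"].astype(np.uint8)
q,v=fit(lambda q:iou(sil(a,"lone",q,.004),M),(.59,-.36,1.42)); print(q,v)
d=-.148; w=q[:2]-[.59,-.345]; print("in tray",w@[np.cos(d),np.sin(d)],w@[-np.sin(d),np.cos(d)])
C=bot.regions_of("crossbar",b)[0]; M=C["mask"].astype(np.uint8); print(C["score"],fit(lambda q:iou(sil(b,"crossbar",q),M),(.4236,-.3616,2.52)))
E
```

```text
time: 23.48
tool_pos: [0.6013, -0.3108, 0.2149]
tcp_rot: [3.127, -0.232, 0.019]
wrist_force: [0.8, 0.8, 0.5]
width: 0.45
grip_force: 0.0
t 23.48 units [-3.375  1.526  0.663] yang -1.719 spin -10.993 F [0.8 0.8 0.5] q6 1.21 tilt 0.77
0.74 [265.1, 138.5, 372.7, 230.3]
[ 0.59033846 -0.3599394   1.41848084] 0.9172781854569713
in tray 0.002537724268830816 -0.014726177597964657
0.67 (array([ 0.42364937, -0.36143793,  2.51209317]), np.float64(0.938949938949939))
```

View pics/w5.png

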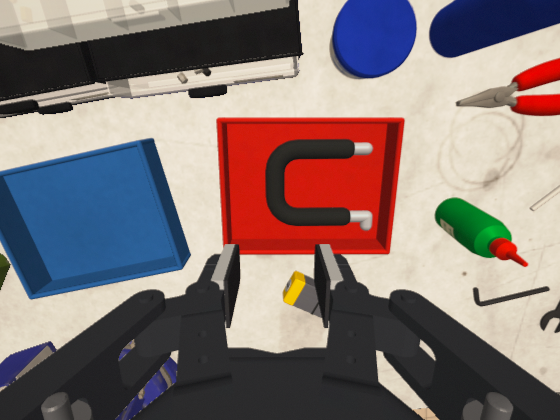

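The shackle lies flat in the red tray, within 3 mm of plan. Next is the crossbar, which hasn't moved.

```bash
python3 -m creep '[[0,0,0,-1,0.8],[0,0,0,-1,0.8],[0,0,0,-1,0.8],[0,0,0,-1,0.8],[0,0,0,-1,0.8],[0,0,0,-1,0.8],[0,0,0,-1,0.8],[0,0,0,-1,0.8],[0,0,0,-1,0.8],[0,0,0,-1,0.8],[0,0,0,-1,0.8],[-0.58,-0.46,0,0,0.8],[-0.58,-0.46,0,0,0.8],[-0.58,-0.46,0,0,0.8],[-0.58,-0.46,0,0,0.8],[-0.57,-0.46,0,0,0.8],[0,0,0.7,0,0.8],[0,0,0.7,0,0.8],[0,0,0.6,0,0.8],[0,0,0,0,0.8]]'
python3 -m creep '[[0,0,0.3,0,0.8],[0,0,0,0,0.8]]'
python3 goto.py .4236 -.3615 .004 -.6245
```

```text
time: 26.18
tool_pos: [0.4171, -0.3569, 0.1016]
tcp_rot: [-2.784, -1.435, 0.005]
wrist_force: [-0.2, -0.1, 0.0]
width: 0.8
grip_force: 0.0
time: 26.42
tool_pos: [0.42, -0.3594, 0.0907]
tcp_rot: [-2.791, -1.439, 0.001]
wrist_force: [-0.5, -0.5, 0.6]
width: 0.804
grip_force: 0.0
t 26.43 units [0.008 0.085 1.733] yang -0.6189 spin 0.056 F [-0.5 -0.5  0.6] q6 -0.13 tilt 0.07
```

```bash
python3 -m creep '[[0,0.04,0.5,0.06,0.8],[0,0,0.5,0,0.8],[0,0,0.4,0,0.8],[0,0,0.3,0,0.8],[0,0,0,0,0.8],[0,0,0,0,0.8]]' 80
python3 goto.py .4236 -.3615 .004 -.6245
python3 -m creep '[[0,0,0,0,0.6],[0,0,0,0,0.4],[0,0,0,0,0.2],[0,0,0,0,0],[0,0,0,0,0],[0,0,0,0,0],[0,0,0,0,0]]' 80
```

```text
time: 27.18
tool_pos: [0.4226, -0.3616, 0.0072]
tcp_rot: [2.795, 1.43, 0.001]
wrist_force: [0.0, -0.5, -0.6]
width: 0.801
grip_force: 0.0
t 27.18 units [0.013 0.016 0.064] yang -0.6249 spin -0.004 F [ 0.  -0.5 -0.6] q6 -0.13 tilt 0.09
time: 28.05
tool_pos: [0.4228, -0.3618, 0.0077]
tcp_rot: [2.795, 1.43, 0.001]
wrist_force: [0.1, 0.2, 5.7]
width: 0.399
grip_force: 80.6
```

```bash
python3 -m creep '[[0,0,-0.2,0,0],[0,0,-0.4,0,0],[0,0,-0.6,0,0],[0,0,-0.7,0,0],[0,0,-0.7,0,0],[0,0,-0.6,0,0],[0,0,0,-1,0],[0,0,0,-1,0],[0,0,0,-1,0],[0,0,0,-1,0],[0,0,0,-1,0],[0,0,0,-1,0],[0,0,0,-0.75,0],[-0.03,0.5,0,0,0],[-0.03,0.7,0,0,0],[-0.03,0.7,0,0,0],[-0.03,0.7,0,0,0],[-0.03,0.5,0,0,0],[-0.02,0.22,0,0,0],[0,0,0,0,0]]'
python3 -m creep '[[0.5,0.03,0,0,0],[0.8,0.04,0,0,0],[0.8,0.04,0,0,0],[0.8,0.04,0,0,0],[0.8,0.04,0,0,0],[0.8,0.04,0,0,0],[0.6,0.03,0,0,0],[0.4,0.02,0,0,0],[0,0,0,0,0],[0,0,0,0,0]]'
python3 goto.py .5885 -.0863 .0125 .05
python3 - <<'E'
from h import *
a=bot.read_camera("wrist")["pixels"];b=bot.read_camera("side")["pixels"][130:240,180:390]
cv2.imwrite("pics/v6.png",np.hstack([cv2.resize(a,(400,300)),cv2.resize(b,(400,300))])[...,::-1])
E
```

```text
time: 30.55
tool_pos: [0.5876, -0.3607, 0.1654]
tcp_rot: [-2.163, -2.275, 0.001]
wrist_force: [-0.8, -0.4, -4.5]
width: 0.399
grip_force: 80.8
time: 31.8
tool_pos: [0.5881, -0.0864, 0.1664]
tcp_rot: [2.165, 2.276, -0.001]
wrist_force: [-0.2, -0.4, -5.2]
width: 0.397
grip_force: 80.9
t 31.8 units [3.000e-03 8.000e-03 3.079e+00] yang 0.0499 spin -0.001 F [-0.2 -0.4 -5.2] q6 -0.24 tilt 0.04
```

View pics/v6.png

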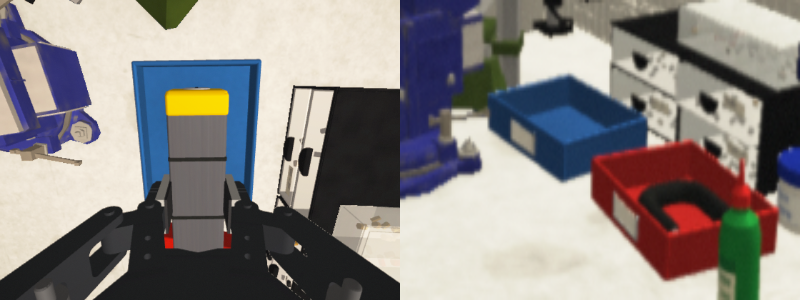

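The crossbar is centred over the blue tray and lined up with it (yellow end at (197,103), tray walls at 135 and 260). I'll lower it and release.

```bash
python3 -m creep '[[0,0,0.5,0,0],[0,0,0.7,0,0],[0,0,0.7,0,0],[0,0,0.6,0,0],[0,0,0.3,0,0],[0,0,0.15,0,0],[0,0,0.05,0,0],[0,0,0.04,0,0],[0,0,0,0,0],[0,0,0,0,0]]'
python3 goto.py .5885 -.0863 .0125 .05
```

```text
time: 33.15
tool_pos: [0.5888, -0.0858, 0.015]
tcp_rot: [2.164, 2.276, 0.001]
wrist_force: [-0.1, -0.8, -4.4]
width: 0.395
grip_force: 80.8
t 33.15 units [-0.009 -0.007  0.049] yang 0.0502 spin 0.002 F [-0.1 -0.8 -4.4] q6 -0.24 tilt 0.06
```

```bash
python3 -m creep '[[0,0,0.03,0,0],[0,0,0.03,0,0],[0,0,0,0,0],[0,0,0,0,0.43],[0,0,0,0,0.48],[0,0,0,0,0.55],[0,0,0,0,0.6],[0,0,0,0,0.6],[0,0,-0.1,0,0.6],[0,0,-0.3,0,0.6],[0,0,-0.6,0,0.6],[0,0,-1,0,0.6],[0,0,-1,0,0.6],[0,0,-1,0,0.6],[0,0,0,0,0.6],[0,0,0,0,0.6]]'
python3 - <<'E'
from h import *
a=bot.read_camera("wrist");b=bot.read_camera("side")["pixels"][130:240,180:390]
C=bot.regions_of("crossbar",a)[0]; M=C["mask"].astype(np.uint8); print(C["score"],fit(lambda q:iou(sil(a,"crossbar",q,.004),M),(.5885,-.0863,3.19)))
cv2.imwrite("pics/v7.png",np.hstack([cv2.resize(a["pixels"],(400,300)),cv2.resize(b,(400,300))])[...,::-1])
E
```

```text
time: 35.15
tool_pos: [0.5883, -0.0858, 0.2121]
tcp_rot: [2.164, 2.276, 0.001]
wrist_force: [-0.4, -1.3, 0.0]
width: 0.598
grip_force: 0.0
0.58 (array([ 0.58905842, -0.08539136,  3.20344146]), np.float64(0.9337084148727984))
```

View pics/v7.png

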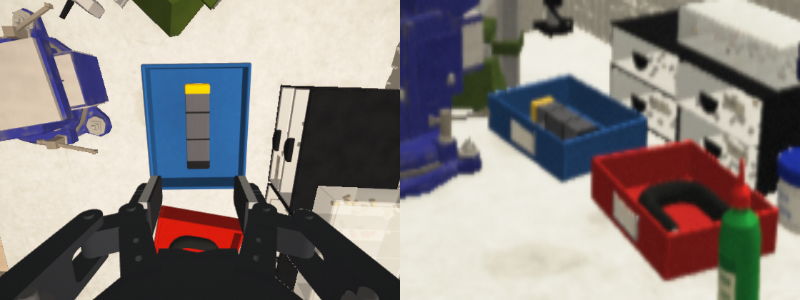

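Both parts lie flat in their trays (crossbar at (198,125) in the wrist view, shackle at (690,205) in the side view) and the gripper is clear, so I'm handing in.

```bash
python3 -c "
from workcell import bot
print(bot.finish_job())"
```

```text
the job is handed in; nothing more can be done
None
```

The lock is apart: the shackle lies flat in the red tray and the crossbar flat in the blue tray, the oil bottle and hex key were not touched, and the job was handed in after about 35 s; no verdict came back.

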